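# Turn the tube block in its slide-jaw holder

## Robot

A 7-joint arm with a two-finger parallel gripper is mounted at the origin on the work surface. World frame = base frame: x ahead of the robot, y to its left, z up, the work surface at z = 0. Lengths are in mm, angles in degrees, forces in N, time in s.
With the tool pointing down it reaches from about 400 to 900 mm from the base axis. Payload 5.5 kg.
Tool frame: the origin (TCP) lies between the finger pads; the fingertips stand 11 mm ahead of it and the grasp point (between the pads) lies 8 mm behind it (tips_ahead is the distance from the TCP to the fingertips, in mm); z points along the fingers, x is the direction in which the jaws open and shut, and the axes are right-handed (so a half turn about z gives the same grasp; the last joint's range is limited). The gripper opens to 85 mm and grips with 20 to 120 N. Pads are 22 mm wide; open, the fingers measure 114 mm over their backs; the gripper's body (76 mm by 85 mm) begins 54 mm behind the grasp point. The pads swing forward as they close: fully open they stand 13 mm farther back than shut.
Start: joints at [-49.378, 28.699, -24.465, 88.831, 12.651, 65.22, -12.049], TCP at [280.231, 586.489, 242.31] pointing down, gripper open.
Joint ranges: [-164.97, 164.97], [-17.58, 116.51], [-87.97, 89.64], [11.32, 138.91], [-80.73, 260.73], [10.89, 115.49], [-147.41, 147.41]. Speed limits (degrees/s): [147.25, 147.25, 180, 180, 180, 180, 180].

## Interface

Orientations are given as [roll, pitch, yaw] about the fixed x, y, z axes, in that order (R = Rz(yaw) Ry(pitch) Rx(roll)).
In Python, from plant import * gives the robot as it stands. Calls block until the motion is done:
- move_pose(position, orientation): joint-space move of the TCP to a pose.
- movel(position, velocity=150, rot=None, stop_force=None): straight line of the TCP; rot=None keeps the orientation; velocity is the mean speed in mm/s. With stop_force (N) it stops when the force on the tool has changed by that much, and returns True; else False.
- movej(angles): joint-space move.
- move_gripper(opening): opening from 0.0 (shut) to 1.0 (fully open); the grip force is fixed at half the most; returns when the fingers have stopped.
- sleep(seconds).
- inverse_kinematics(position, orientation): joint angles nearest the present ones, or None.
- sense(): the state.
- get_image(name): name is "scene" or "top" or "wrist"; returns (picture, depth): 420x560x3 uint8, red, green, blue; 420x560 float32, mm along the optical axis (not along the pixel's ray), 0 where there is no reading.
- calibration(name): a dict with "fx", "fy", "cx", "cy" (pixels), "R" (3x3) and "t" (3): a world point X has camera coordinates R X + t. Camera axes: x right, y down, z forward; pixel columns grow to the right and rows downward; lengths in mm; the calibration is good to about 2 mm. A picture is of the moment at which its call begins: read the wrist's pose just before it. calibration takes no time and is no camera call; for the wrist camera it gives the pose at the moment of the call.
A pose or a line that the arm cannot do raises Unreachable and nothing moves.
- sign_off(): hands the job in, once; it reports no verdict.
The state is a dict: "time_s": time; "joint_positions": joint angles; "qvel": joint speeds; "joint_efforts": joint torques, N m; "position": TCP position; "eef_rot": TCP orientation; "force": force on the tool from outside, world axes, zero at the start; "moment": the same for the moment, N m; "width": opening from 0.0 (shut) to 1.0 (fully open).
Only numpy, scipy, OpenCV 4.12 (cv2) and the standard library are available. Lean on these libraries where they do the work, as an engineer would, in place of code of your own. Each camera call takes 0.05 s, during which the arm holds its last target. There are 200 camera calls.

## Task

The rectangular aluminium tube block stands loose in the slide-jaw holder with its probe-bore face hidden against the fixed jaw. Give it a quarter turn about the vertical (either way) so that this face looks out of an open side, leaving it standing upright on the holder's bed, in the middle of the jaws' width. Then slide the jaw up against it so that it is held, and let go.

Things in the scene. Friction and masses are not known exactly. Their poses are not given: they have to be found in the camera images.
- fixture: Holder fixed to the bench: grey bed 240 x 100 mm, 12 mm thick (x -150 to +90). Origin on the bench surface on its centre line; x is the clamping axis, from sliding to fixed jaw; z up; open sides +y and -y. Fixed steel jaw: clamping face at x = +50 mm, back at +76. Both jaws are 76 mm wide in y, tops 41 mm above the bench: fingers straddling the block along x must stay above that.
- jaw (a joint): Sliding jaw position in m: 0 fully open, growing as it closes towards the fixed jaw (+x of the fixture), at most 0.08. The gap between the jaw faces is 110 mm minus this value (0.050 is tight on 60 mm, 0.064 on 46 mm). About 3 N of friction, no spring: it stays where it is left. Starts open, clear of the block. Pinch or push it by its post.
- jaw_post (a point): Middle of the round black grip on the sliding jaw's upright post, 72 mm above the bench; the grip is 20 mm across, 57 to 87 mm above the bench, on the holder's centre line, 42 mm behind the jaw's clamping face (fixture x = -102 mm plus the jaw value). Axes as the fixture's.
- block_center (a point): Centre of the loose rectangular aluminium block, 60 mm in x, 46 in y, 85 tall (z), 0.4 to 0.7 kg, six tube wells on top. Starts on the bed, its +x face (with a small round bore and a slot low down) near the fixed jaw, x along the holder's x within 3 degrees; centre 55 mm, top 97 mm above the bench. The round aluminium block on the bench is another part.

How it is judged (in metres and radians):
At the end, for the whole second after the job is handed in: The block stands upright (within 6 degrees) and at rest on the bed between the jaws, a quarter turned (its x axis along the holder's y within 10 degrees, either way round), within 18 mm of the centre line; the gap between the jaws is under 56 mm (at most 10 mm slack) (angle between the x axis of block_center and the y axis of fixture, either way round below 0.18 rad and angle between block_center's own z axis and vertical below 0.1 rad and z of block_center in the frame of fixture below 0.061 m and y of block_center in the frame of fixture between -0.018 and 0.018 m and x of block_center in the frame of fixture between 0.014 and 0.036 m and value of joint jaw above 0.054 m and linear speed of block below 0.02 m/s); the robot touches nothing.
It also fails if it takes over 51 s, if anything falls off the work surface, if the arm or the gripper's body presses on something with over 40 N, if the wrist force passes 120 N, or if a joint passes its speed limit or range.

## Working session

There is one attempt and no reset: what is moved stays moved. The work goes in short steps, each a Python script; the robot and the scene stay as the last script left them, time stands still between calls to the robot, and variables do not carry over. Pictures are saved under pics/ and viewed, about 8 in all and at most 12, crops included, and the job is handed in when it is done.

```bash
ls; mkdir -p pics; python3 - <<'E'
from plant import *
import cv2
for n in("scene","top"):
    p,d=get_image(n); cv2.imwrite(f"pics/{n}0.png",p[:,:,::-1]); 
    import numpy as np; np.savez(f"pics/{n}0.npz",p=p,d=d,**{k:np.array(v) for k,v in calibration(n).items()})
    c=calibration(n); print(n,c)
s=sense();print(s["time_s"],s["eef_rot"],s["force"],s["width"])
E
```

```text
pics
scene {'fx': 473.9692850857325, 'fy': 473.9692850857325, 'cx': 275.73615061969474, 'cy': 207.63697496743333, 'R': array([[ 0.35724889,  0.93385412, -0.01702117],
       [ 0.60725728, -0.24607742, -0.75543663],
       [-0.70965613,  0.25954267, -0.6550006 ]]), 't': array([-190.54798773, -260.89357463, 1088.9188744 ])}
top {'fx': 473.58339087503117, 'fy': 473.58339087503117, 'cx': 288.6151672662734, 'cy': 199.04070298113342, 'R': array([[-0.0800438 , -0.99679082, -0.00102726],
       [-0.96474141,  0.07772933, -0.25146006],
       [ 0.25073293, -0.01913678, -0.96786713]]), 't': array([ 42.09640859, 574.86688165, 590.8954059 ])}
0.1 [-1.79998843e+02  9.73581868e-02  6.44593668e+01] [-0.69755309  0.20323898 -0.64889866] 1.00128393360014
```

View pics/scene0.png

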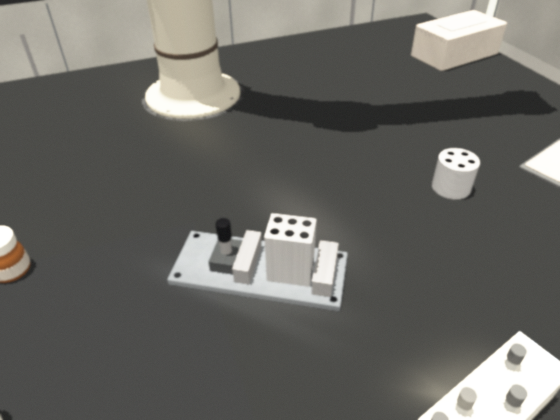

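View pics/top0.png

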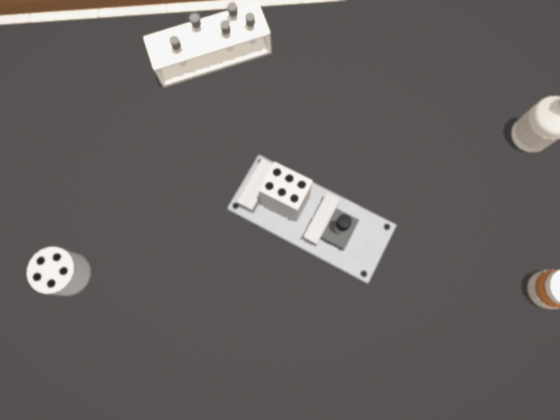

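The holder is at about (310,218) in top. The block is near the fixed jaw at its upper-left end, the post is at (344,222), and the round decoy is at the left. I'll enlarge it for the corners.

```bash
python3 - <<'E'
import cv2
p=cv2.imread("pics/top0.png")[145:290,220:405]
cv2.imwrite("pics/topc.png",cv2.resize(p,None,fx=4,fy=4,interpolation=cv2.INTER_CUBIC))
E
```

```text
(no output)
```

View pics/topc.png

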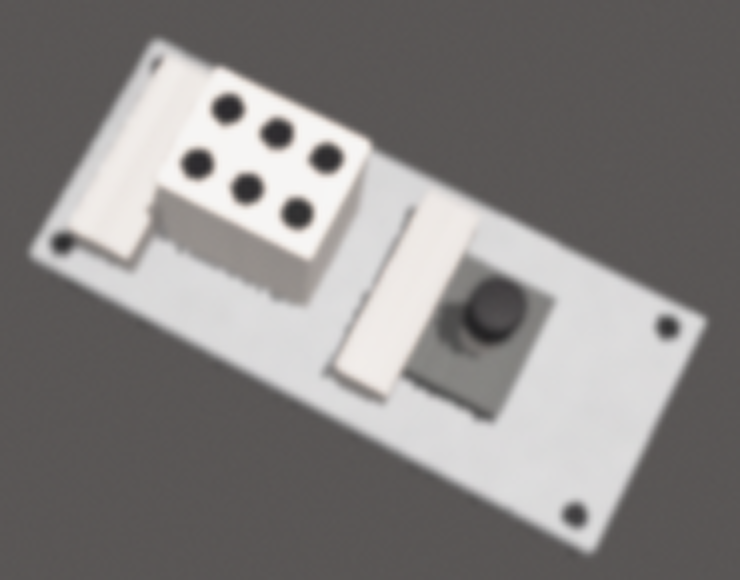

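Crop readings: bed corners are (157,40), (32,253), (594,552) and (706,320). Block top corners are (218,68), (370,143), (310,258) and (157,184). The grip top is at about (497,303).

```bash
cat > h.py <<'E'
import numpy as np, cv2
def ray(c,uv,z):
    "pixels on the plane at height z (mm) -> world"
    R,t=c["R"],c["t"]; uv=np.atleast_2d(uv).astype(float)
    d=np.c_[(uv[:,0]-c["cx"])/c["fx"],(uv[:,1]-c["cy"])/c["fy"],np.ones(len(uv))]@R
    o=-R.T@t
    return o+d*((z-o[2])/d[:,2])[:,None]
def fit(P,W):
    "2D rigid fit: W ~ origin + Rot(a) P; returns origin, a(deg), rms"
    P,W=np.array(P,float),np.array(W)[:,:2]; p,w=P.mean(0),W.mean(0)
    a,b=P-p,W-w; th=np.arctan2((a[:,0]*b[:,1]-a[:,1]*b[:,0]).sum(),(a*b).sum())
    R=np.array([[np.cos(th),-np.sin(th)],[np.sin(th),np.cos(th)]])
    return w-R@p,np.degrees(th),np.sqrt((((P-p)@R.T-b)**2).sum(1).mean())
E
python3 - <<'E'
from h import *
c=np.load("pics/top0.npz")
f=lambda L:np.array(L)/4.+[220-.375,145-.375]
bed=ray(c,f([(157,40),(32,253),(594,552),(706,320)]),12)
blk=ray(c,f([(218,68),(370,143),(310,258),(157,184)]),97)
wl=ray(c,f([(228,108),(277,133),(326,158),(198,163),(247,188),(297,213)]),97)
post=ray(c,f([(497,303)]),87)[0]
print(bed.round(1),np.linalg.norm(np.diff(bed[[0,1,2,3,0]],axis=0),axis=1).round(1))
# fixture +x toward A,B ; left of +x is +y
o,a,r=fit([(90,-50),(90,50),(-150,50),(-150,-50)],bed);print("fixture",o,a,r)
ob,ab,rb=fit([(30,-23),(-30,-23),(-30,23),(30,23)],blk);print("block",ob,ab,rb,np.linalg.norm(np.diff(blk[[0,1,2,3,0]],axis=0),axis=1).round(1),wl.mean(0))
Rt=lambda v:np.array([[np.cos(np.radians(a)),np.sin(np.radians(a))],[-np.sin(np.radians(a)),np.cos(np.radians(a))]])@(v-o)
print("block in fix",Rt(ob),"wells",Rt(wl.mean(0)[:2]),"post",Rt(post[:2]),post)
D=c["d"];cc=c["R"].T
for uv in [(270,186),(344,221),(330,262)]:
    z=D[uv[1],uv[0]];q=np.array([(uv[0]-c["cx"])/c["fx"]*z,(uv[1]-c["cy"])/c["fy"]*z,z]);print(uv,cc@(q-c["t"]))
E
```

```text
[[ 668.1   35.6   12. ]
 [ 585.9   88.8   12. ]
 [ 456.5 -111.6   12. ]
 [ 539.3 -164.5   12. ]] [ 98.  238.6  98.3 238. ]
fixture [578.70232873 -12.73914443] 57.196549730647966 1.281658409847879
block [589.94473126  -1.01789514] 58.57409770572301 0.9187634786798753 [58.7 45.3 57.9 46.3] [ 5.90783898e+02 -5.76063795e-01  9.70000000e+01]
block in fix [15.94277914 -3.09953108] wells [16.76877931 -3.56551309] post [-75.93562413   0.61992114] [537.04246929 -76.22976914  87.        ]
(270, 186) [589.96152594  20.08608429  99.24628516]
(344, 221) [536.34018415 -76.42009135  86.14029706]
(330, 262) [490.89397825 -58.75513299  13.41026661]
```

Heights and sizes agree within 2 mm. The fixture is at (578.7, −12.7) with yaw 57.2°, and the jaw is at about 26 mm. The block is at fixture (16.4, −3.3), yaw +1.4°. Next I'll check that the yaws are reachable, hover, and look from the wrist.

```bash
cat >> h.py <<'E'
O=np.array([578.7,-12.74]); A=57.2
def F(x,y,z):
    "fixture -> world"
    a=np.radians(A); return [O[0]+x*np.cos(a)-y*np.sin(a),O[1]+x*np.sin(a)+y*np.cos(a),z]
E
python3 - <<'E'
from plant import *
from h import *
for y in (57.2,-122.8,147.2,-32.8):
    q=[inverse_kinematics(F(16.4,-3.3,z),[180,0,y]) for z in (62,200)]
    print(y,[None if k is None else np.round(k,0) for k in q])
for yaw in (-32.8,147.2):
    if inverse_kinematics(F(16.4,-3.3,200),[180,0,yaw]) is not None and inverse_kinematics(F(16.4,-3.3,62),[180,0,yaw]) is not None:
        move_pose(F(16.4,-3.3,200),[180,0,yaw]);break
s=sense();print(yaw,s["time_s"],s["joint_positions"],s["position"],s["eef_rot"],s["force"])
c=calibration("wrist");p,d=get_image("wrist");cv2.imwrite("pics/w1.png",p[:,:,::-1]);np.savez("pics/w1.npz",d=d,**c)
for n,P in {"block":F(16.4,-3.3,97),"bedA":F(90,-50,12),"bedB":F(90,50,12)}.items():
    q=c["R"]@P+c["t"];print(n,q[0]/q[2]*c["fx"]+c["cx"],q[1]/q[2]*c["fy"]+c["cy"])
E
```

```text
57.2 [array([  4.,  34.,  -8., 105.,   7.,  41.,  49.]), array([  2.,  23.,  -6., 101.,   3.,  56.,  52.])]
-122.8 [array([-40.,  46.,  52., 107., -46.,  51., -88.]), array([ -41.,   32.,   52.,  102.,  -29.,   60., -101.])]
147.2 [array([ 17.,  37., -26., 105.,  22.,  44., 127.]), array([ 16.,  25., -24., 100.,  12.,  57., 135.])]
-32.8 [array([ -7.,  34.,   6., 105.,  -5.,  41., -31.]), array([ -8.,  23.,   7., 101.,  -3.,  56., -33.])]
-32.8 2.4667 [ -7.89813339  23.27839636   6.64709306 100.93459691  -3.22085997
  55.96725143 -32.61902958] [590.44521199   1.1632549  199.97741191] [-1.79960418e+02  2.50147858e-02 -3.26349818e+01] [-0.32712113  0.27979327 -1.20614668]
block 287.73422792619175 215.1794274968725
bedA 336.83678099453266 115.27860755180367
bedB 231.1345208675172 115.0021848683417
```

View pics/w1.png

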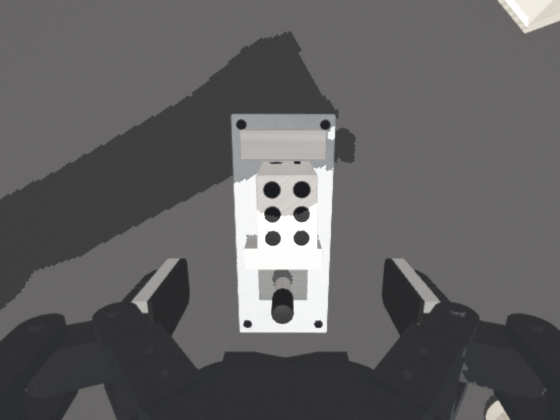

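The wrist view confirms the model. The wells' mean is (287,214), predicted (288,215), and the bed corners are (232,115) and (335,115), within 2 px. I'll descend, grip, lift, turn, and look.

```bash
python3 - <<'E'
from plant import *
from h import *
s=sense();print(s["position"]-F(16.4,-3.3,200))
print(movel(F(16.4,-3.3,64),velocity=100,stop_force=15))
s=sense();print(s["time_s"],s["position"]-F(16.4,-3.3,64),s["force"])
move_gripper(0.0);s=sense();print("grip",s["width"]*85,s["force"],s["moment"],s["position"])
movel(F(16.4,-3.3,120),velocity=80);s=sense();print("lift",s["width"]*85,s["force"],s["position"])
movel(F(24.5,0,120),velocity=60,rot=[180,0,57.2])
s=sense();print("turn",s["time_s"],s["width"]*85,s["force"],s["position"]-F(24.5,0,120),s["eef_rot"])
p,d=get_image("top");cv2.imwrite("pics/t2.png",cv2.resize(p[120:300,200:420,::-1],None,fx=3,fy=3,interpolation=cv2.INTER_CUBIC))
p,d=get_image("scene");cv2.imwrite("pics/s2.png",cv2.resize(p[170:330,150:370,::-1],None,fx=3,fy=3,interpolation=cv2.INTER_CUBIC))
E
```

```text
[ 0.08667243  1.72308629 -0.02370246]
False
4.025 [0.6565731  0.01861865 0.73137553] [-0.0535172  -0.22991978  0.09068137]
grip 45.530475335487 [-0.62845499 -0.13869299  3.6626715 ] [-0.01100012  0.15075283 -0.01187042] [590.72715647  -0.6160628   64.52973949]
lift 44.959883008637284 [-0.19574255  0.30538172 -6.35132468] [589.93568256  -0.74028862 119.75494324]
turn 7.0417 45.43345151710183 [ 0.29960967  0.07294658 -6.13988334] [-0.05968555 -0.11408234 -0.14251908] [-1.79992953e+02  1.12759990e-02  5.71574262e+01]
```

View pics/s2.png

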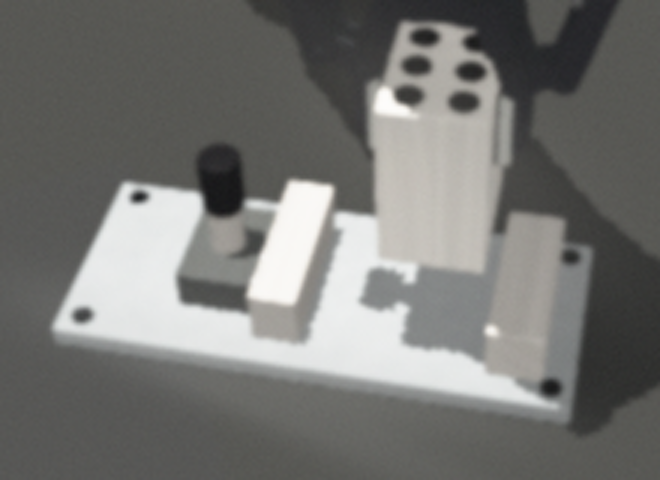

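The block is held upright and a quarter turned, above the jaw tops and about central. I'll lower it, release, and retract, then check.

```bash
python3 - <<'E'
from plant import *
from h import *
movel(F(24.5,0,74),velocity=60)
print(movel(F(24.5,0,61),velocity=15,stop_force=5))
s=sense();print("down",s["time_s"],s["width"]*85,s["force"],s["position"])
move_gripper(1.0);s=sense();print("open",s["width"]*85,s["force"])
print(movel(F(24.5,0,150),velocity=100,stop_force=15))
movel(F(-76,0.5,150),velocity=120)
s=sense();print(s["time_s"],s["force"],s["position"]-F(-76,0.5,150))
p,d=get_image("scene");cv2.imwrite("pics/s3.png",cv2.resize(p[170:330,150:370,::-1],None,fx=3,fy=3,interpolation=cv2.INTER_CUBIC))
E
```

```text
True
down 8.6917 45.10077744668034 [ 0.29945415 -0.4602426   5.43487771] [591.85342961   7.84670651  64.53576172]
open 85.17503489329097 [-0.23530825 -0.45335834 -0.3381625 ]
False
11.1917 [-0.67228155  0.49485792  0.05855894] [0.52186049 0.83967958 0.16325697]
```

View pics/s3.png

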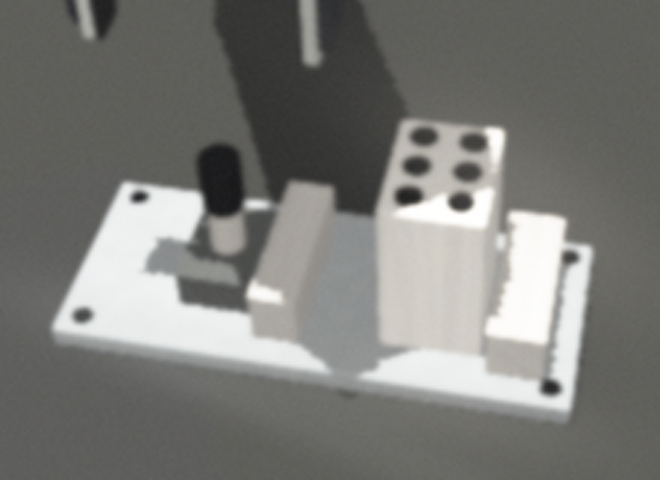

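The block stands on the bed by the fixed jaw, upright. Now I'll pinch the post and slide the jaw.

```bash
python3 - <<'E'
from plant import *
from h import *
print(movel(F(-76,0.5,68),velocity=80,stop_force=10))
move_gripper(0.0);s=sense();print("pinch",s["time_s"],s["width"]*85,s["force"],s["position"]-F(-76,.5,68))
print(movel(F(-45,0.5,68),velocity=40))
s=sense();print(s["force"])
print(movel(F(-33,0.5,68),velocity=12,stop_force=12))
s=sense();a=np.radians(A);d=s["position"][:2]-O
print("slid",s["time_s"],s["width"]*85,s["force"],"post x",d@[np.cos(a),np.sin(a)],"y",d@[-np.sin(a),np.cos(a)])
p,d=get_image("scene");cv2.imwrite("pics/s4.png",cv2.resize(p[150:330,150:370,::-1],None,fx=3,fy=3,interpolation=cv2.INTER_CUBIC))
E
```

```text
False
pinch 13.0417 18.236714908780055 [-2.54291579 -0.26541065  4.57616356] [ 0.08265825 -0.04011807  0.33639161]
False
[-1.75912943 -0.09230087  4.81944942]
False
slid 15.1167 18.199374763409203 [-7.55147396 -6.03143268 11.47339414] post x -37.07527184799648 y 0.40288558347473846
```

View pics/s4.png

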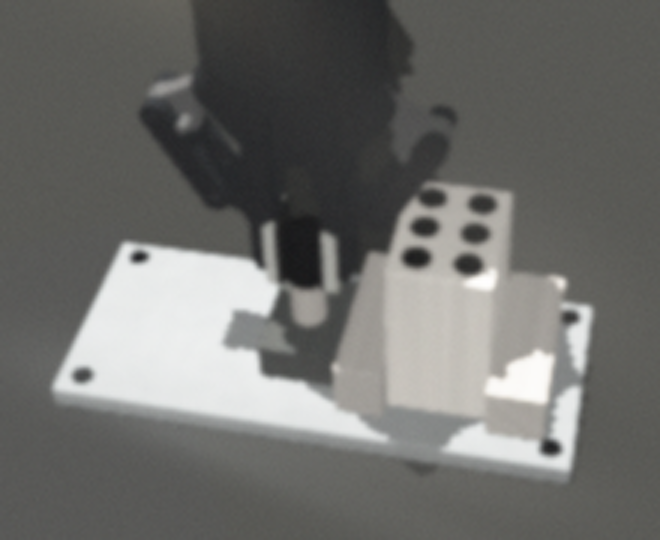

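The slide stopped at post x −37, against a target of −33 and −38 expected when tight on 46 mm, so it is blocked by the block. I'll relax, open a little, retract and verify.

```bash
python3 - <<'E'
from plant import *
from h import *
movel(F(-37.2,0.5,68),velocity=20);print(sense()["force"])
move_gripper(0.36);s=sense();print("open",s["width"]*85,s["force"])
print(movel(F(-38,0.5,170),velocity=80,stop_force=15))
movel(F(-150,0,230),velocity=150)
s=sense();print(s["time_s"],s["force"],s["position"])
c=calibration("top");p,d=get_image("top");np.savez("pics/t5.npz",d=d,**c)
cv2.imwrite("pics/t5.png",cv2.resize(p[145:290,220:405,::-1],None,fx=4,fy=4,interpolation=cv2.INTER_CUBIC))
E
```

```text
[-2.56608776  0.04587539  6.45173724]
open 30.601960373006836 [ 0.21489768 -0.50366434  0.27820937]
False
18.225 [ 0.13704205  0.67632921 -0.19353349] [ 497.58803171 -137.92042432  229.69196741]
```

View pics/t5.png

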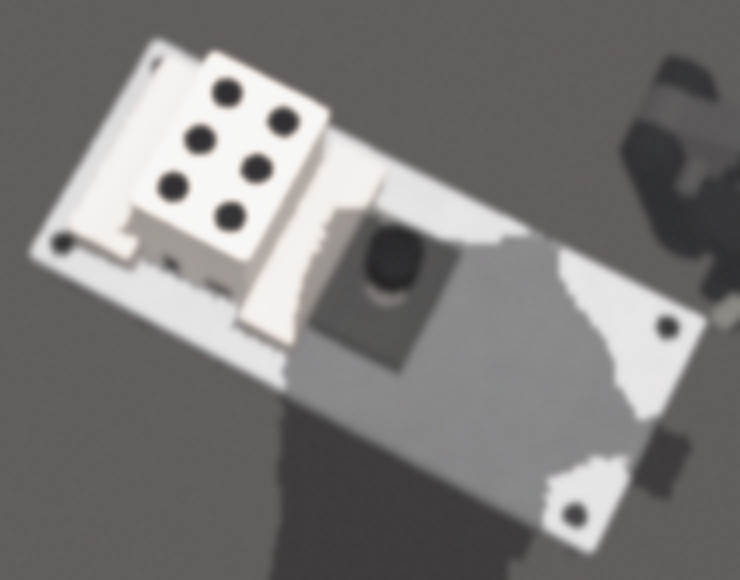

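The bore and slot now show on the open +y side at about (168,263) and (217,288). The wells give the pose, and the grip top is at (394,252).

```bash
python3 - <<'E'
from plant import *
from h import *
c=np.load("pics/t5.npz");f=lambda L:np.array(L)/4.+[220-.375,145-.375]
w=ray(c,f([(227,92),(284,121),(200,139),(257,168),(173,186),(230,215)]),97)
a=np.radians(A);R=np.array([[np.cos(a),np.sin(a)],[-np.sin(a),np.cos(a)]])
q=(w[:,:2]-O)@R.T;v=q[4]-q[0]+q[5]-q[1]
print("block fix",q.mean(0),"yaw",np.degrees(np.arctan2(v[1],v[0])))
P=(ray(c,f([(394,252)]),87)[0,:2]-O)@R.T;print("post",P,"jaw",P[0]+102)
u=(f([(200,150)])[0]).astype(int);z=c["d"][u[1],u[0]];print("top z",(c["R"].T@(np.array([(u[0]-c["cx"])/c["fx"]*z,(u[1]-c["cy"])/c["fy"]*z,z])-c["t"]))[2])
if abs(q.mean(0)[1])<10 and P[0]+102>59: sign_off();print("handed in",sense()["time_s"])
E
```

```text
block fix [28.04169224 -0.37449345] yaw 89.6228745040504
post [-36.96522308   1.32061908] jaw 65.03477692203492
top z 99.2595832161459
the job is handed in; nothing more can be done
the job is handed in; nothing more can be done
```

The block has been given a quarter turn and is held between the jaws, and the job was handed in about 18 s into the run, against the 51 s limit. `sign_off()` gives no verdict.

I gripped the block across its 46 mm width, lifted it clear of the jaws and turned it +90°. I then set it down until contact, pinched the post and slid the jaw until it stopped against the block. After that I released and backed away.

**Last checks, from the top camera:**

| Check | Measured | Required |
|---|---|---|
| Block position in fixture x | 28.0 mm | 14 to 36 mm |
| Block position in fixture y | −0.4 mm | within ±18 mm |
| Turn | 89.6° | 90° ± 10° |
| Jaw | about 65 mm | above 54 mm |

- **Bore face:** the bore and slot are visible on the open +y side.
- **Robot clear:** the gripper is away from everything, with tool force under 1 N.
- **Jaw reading:** it is about 1 mm more than the 64 mm a 46 mm block allows, and the block's x is about 1 mm high as well. Both fit the 2 mm camera calibration error.
- **Block height:** the depth image put the block's top at 99.3 mm, where standing on the bed gives 97 mm. It read 99.2 mm before I moved anything, so I take this as camera error too.
- **Upright:** I judged this only by eye from the pictures and from that unchanged height. I did not measure the tilt.

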